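# Transfer the leachate bottles to the cool-box rack in port order

### The arm

A 6-joint arm with a two-finger parallel gripper is mounted at the origin on the work surface. World frame = base frame: x ahead of the robot, y to its left, z up, the work surface at z = 0. Lengths are in m, angles in rad, forces in N, time in s.
With the tool pointing down it reaches from about 0.3 to 0.95 m from the base axis. Payload 3.1 kg.
Tool frame: the origin (TCP) lies midway between the tips of the shut fingers; the grasp point (between the pads) lies 19 mm behind it; z points along the fingers, y is the direction in which the jaws open and shut (so a half turn about z gives the same grasp; the last joint's range is limited). The gripper opens to 85 mm and grips with 20 to 120 N. Pads are 22 mm wide; open, the fingers measure 114 mm over their backs; the gripper's body (76 mm by 85 mm) begins 54 mm behind the grasp point. The pads swing forward as they close: fully open they stand 13 mm farther back than shut.
Start: joints at [-1.309, 0.308, 1.634, -0, 1.2, -0.07], TCP at [0.204, -0.591, 0.231] pointing down, gripper open.
Joint ranges: [-3.06, 3.06], [-0.79, 1.96], [0.05, 2.63], [-1.19, 4.34], [0.05, 2.64], [-2.94, 2.94]. Speed limits (rad/s): [2.79, 2.79, 3.14, 3.14, 3.14, 3.14].

### API

Orientations are given as a unit quaternion [w, x, y, z].
In Python, from workcell import observe, eyes, r gives the robot as it stands. The module is installed in compiled form; this text tells all that it offers.
- The arm moves only by the shell command python3 -m jog 'ROWS' [OPENING]. ROWS is JSON, a list that holds one entry, the list of rows, each a list of 6 numbers: the shift along the tool's x, y, z in m, then the turn, a rotation vector about the tool's x, y, z in rad. A call has 1 to 20 rows; each row is the pose to reach, as a shift and turn from the pose commanded when the call began, along the tool's axes at that moment; what a row does not reach only later rows make up. A row lasts 1/10 s, in which the tool goes at most 50 mm and 8.59 degrees, less where a joint would pass 70% of its speed; a pose out of reach is approached as far as the arm can. A call with a gripper value outside its range is refused whole. OPENING is the opening, from 0 (shut) to 1 (fully open), set as the call begins (- or left out, the last holds). The fingers move at their own pace and stop on an object; the grip force is fixed at half the most. Time passes only in rows, so rows that repeat a pose let the fingers close. It gives the time, the measured TCP pose, the force and the opening at its end, in the units of the state.
- observe(): the state, without advancing time (a new reading comes with each control period).
- eyes.read_camera(name): name is "side" or "top"; returns (picture, depth): 420x560x3 uint8, red, green, blue; 420x560 float32, m along the optical axis (not along the pixel's ray), 0 where there is no reading.
- eyes.camera_model(name): a dict with "camera_matrix" (3x3 intrinsics, pixels), "rvec" (rotation vector, rad) and "tvec" (3), from world to camera coordinates, as OpenCV has them. Camera axes: x right, y down, z forward; pixel columns grow to the right and rows downward; lengths in m; the calibration is good to about 2 mm. A picture is of the moment at which its call begins. camera_model takes no time and is no camera call.
- r.finish_job(): hands the job in, once; it reports no verdict.
The state is a dict: "t": time; "joint_positions": joint angles; "joint_vel": joint speeds; "effort": joint torques, N m; "tcp_pos": TCP position; "tool_rot": TCP orientation; "ft_force": force on the tool from outside, world axes, zero at the start; "torque": the same for the moment, N m; "grip_width": finger opening in m.
Only numpy, scipy, OpenCV 4.12 (cv2) and the standard library are available. Lean on these libraries where they do the work, as an engineer would, in place of code of your own. Each camera call takes 0.05 s, during which the arm holds its last target. There are 200 camera calls.

### The job

Move the four capped leachate bottles from the vacuum sampling stand into the four empty cells of the cool-box rack, keeping their order: the bottle next to the vacuum gauge goes into the cell next to the rack's carrying handle, and so on down the row. Keep every bottle upright and set it down on the cell's floor rather than letting it drop. Leave the amber field-blank bottle standing in the rack's last cell.

Things in the scene. Friction and masses are not known exactly. Their poses are not given: they have to be found in the camera images.
- bottle_1: The sample bottle next to the vacuum gauge at the start. One of four alike upright white bottles with dark grey caps: body 40 mm diameter, 51 mm high, shoulder up to 61 mm, cap 28 mm diameter from 64 mm to the top at 92 mm; 50 to 130 g. Grip the cap. Origin: centre of the underside; z up along its axis.
- bottle_2: The sample bottle second from the gauge at the start. Same shape as bottle_1; origin at the centre of the underside, z up. The bottles stand in the stand's cells, 64 mm apart give or take 6 mm, undersides 6 mm above the table.
- bottle_3: The sample bottle third from the gauge at the start. Same shape as bottle_1; origin at the centre of the underside, z up.
- bottle_4: The sample bottle farthest from the gauge at the start. Same shape as bottle_1; origin at the centre of the underside, z up.
- cell_1: The rack's cell next to the carrying handle. The rack: a fixed aluminium row of five square cells 64 mm apart, 58 mm wide inside, walls 6 mm thick, 45 mm high. Black rubber pad, 3 mm thick, on each floor. Origin: centre of the pad's underside, 6 mm above the table. z up, y along the row towards the handle. Empty at the start.
- cell_2: The rack's cell second from the handle. Same as cell_1 and empty at the start; a bottle stands on the pad's top, 3 mm above this origin (9 mm above the table).
- cell_3: The rack's cell third from the handle. Same as cell_1 and empty at the start. The rack's handle is a low dark steel bar that sticks out 39 mm from the end of the rack at cell_1, top 42 mm above the table.
- cell_4: The rack's cell fourth from the handle, next to the cell that holds the amber bottle. Same as cell_1 and empty at the start.
- blank: The field blank: a squat amber glass bottle, body 46 mm diameter, 64 mm high, with a white 34 mm cap, standing loose in the rack's fifth cell, at the end away from the handle, 64 mm beyond cell_4. It stays there. Origin: centre of the underside, z up.
- stand: The sampling stand: a fixed grey row of four cells like the rack's. A round vacuum gauge (52 mm, white dial up, top 76 mm high) is on a bracket at one end; a steel manifold tube with nipples (51 mm high) runs along one side. Origin: on the table under the row's middle; y along the row to the gauge, 166 mm away; x towards the tube. Cells at y = 96, 32, -32, -96 mm, bottle_1 at 96.
Not all that is in view belongs to the job. Leave any blue look-alike of the blank alone.

How it is judged:
At the end, for the whole second after the job is handed in: Each bottle stands on the pad of its own cell (bottle_1 in cell_1 at the handle, then 2, 3, 4): its underside centre within 20 mm of the cell's origin, within 0.1 rad of upright, slower than 0.02 m/s; the amber blank is within 30 mm of where it began and within 0.2 rad of upright (distance between bottle_1 and cell_1 below 0.02 m and angle between each of bottle_1, bottle_2, bottle_3, bottle_4's own z axis and vertical below 0.1 rad and linear speed of each of bottle_1, bottle_2, bottle_3, bottle_4 below 0.02 m/s and distance between bottle_2 and cell_2 below 0.02 m and distance between bottle_3 and cell_3 below 0.02 m and distance between bottle_4 and cell_4 below 0.02 m and distance of blank from where it was at the start of the episode below 0.03 m and angle between blank's own z axis and vertical below 0.2 rad); the robot touches nothing.
It fails at once if a sample bottle is tipped more than about 35 degrees from upright (angle between any of bottle_1, bottle_2, bottle_3, bottle_4's own z axis and vertical above 0.6 rad).
It fails at once if a sample bottle is dropped (falls freely faster than 0.6 m/s, a drop of about 18 mm, without the fingers on it) ((linear speed of bottle_1 above 0.6 m/s and contact force between bottle_1 and the fingers below 0.01 N) or (linear speed of bottle_2 above 0.6 m/s and contact force between bottle_2 and the fingers below 0.01 N) or (linear speed of bottle_3 above 0.6 m/s and contact force between bottle_3 and the fingers below 0.01 N) or (linear speed of bottle_4 above 0.6 m/s and contact force between bottle_4 and the fingers below 0.01 N)).
It fails at once if the field blank is tipped over or taken out of its cell (distance of blank from where it was at the start of the episode above 0.04 m or angle between blank's own z axis and vertical above 0.4 rad).
It also fails if it takes over 109 s, if anything falls off the work surface, if the arm or the gripper's body presses on something with over 40 N, if the wrist force passes 120 N, or if a joint passes its speed limit or range.

## Working session

There is one attempt and no reset: what is moved stays moved. The work goes in short steps, Python scripts to look and compute and a shell command to move; the robot and the scene stay as the last step left them, time stands still between calls to the robot, and variables do not carry over. Pictures are saved under pics/ and viewed, about 12 in all and at most 16, crops included, and the job is handed in when it is done.

```bash
mkdir -p pics; python3 - <<'E'
from workcell import observe, eyes, r
import cv2,numpy as np
s=observe(); print({k:np.round(s[k],3) for k in ("t","tcp_pos","tool_rot","grip_width")})
for n in("top","side"):
    p,d=eyes.read_camera(n); cv2.imwrite(f"pics/{n}0.png",p[:,:,::-1]); np.savez(f"{n}0.npz",p=p,d=d)
    print(n,eyes.camera_model(n))
E
```

```text
{'t': np.float64(0.0), 'tcp_pos': array([ 0.203, -0.59 ,  0.23 ]), 'tool_rot': array([-0.001,  0.986,  0.165, -0.   ]), 'grip_width': np.float64(0.085)}
top {'camera_matrix': array([[425.42147933,   0.        , 278.79680259],
       [  0.        , 425.42147933, 209.69351926],
       [  0.        ,   0.        ,   1.        ]]), 'rvec': array([ 2.17096646, -2.13167457,  0.21452493]), 'tvec': array([-0.03045476,  0.48106416,  0.96794198])}
side {'camera_matrix': array([[535.41650106,   0.        , 280.13277251],
       [  0.        , 535.41650106, 209.03330108],
       [  0.        ,   0.        ,   1.        ]]), 'rvec': array([ 0.91446399, -2.3231564 ,  1.22291475]), 'tvec': array([0.32459077, 0.229056  , 0.93983225])}
```

View pics/top0.png

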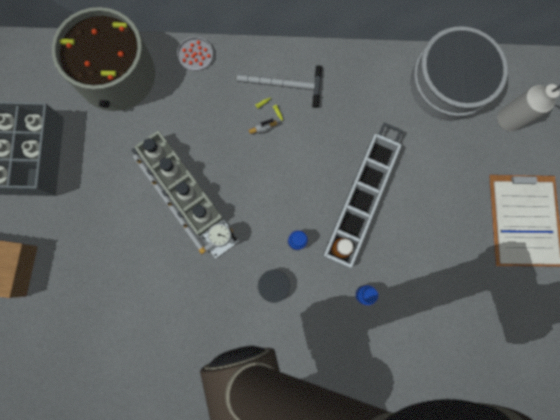

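View pics/side0.png

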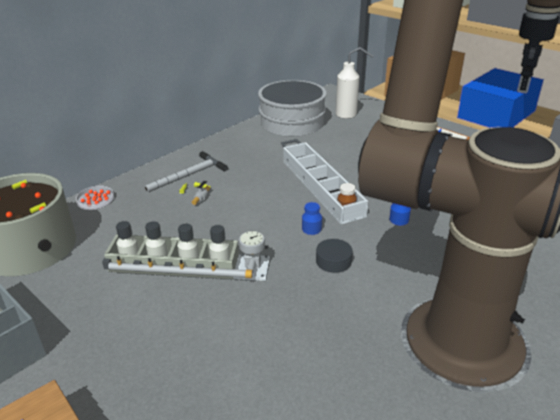

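The top view shows the stand with its gauge at (220,235) and dark caps at about (201,212), (184,188), (168,164) and (151,145). The rack's handle is at (391,132), its empty cells run (381,152) to (353,222), and the amber blank is at (345,246).

Things that could be mistaken for the targets:
- The blue look-alikes at (298,240) and (367,295).
- The dark puck at (274,285).
- The other rack with white items at (20,140).

I choose the four grey caps in the row with the gauge, and the light rack that holds the amber bottle.

```bash
cat >h.py <<'E'
import numpy as np,cv2
from workcell import observe,eyes,r
def cam(n):
    m=eyes.camera_model(n);R=cv2.Rodrigues(m["rvec"])[0];return m["camera_matrix"],R,np.asarray(m["tvec"]).ravel()
def plane(n,uv,z):
    K,R,t=cam(n);uv=np.atleast_2d(uv).astype(float);c=-R.T@t
    d=np.c_[uv,np.ones(len(uv))]@np.linalg.inv(K).T@R
    return c+d*((z-c[2])/d[:,2])[:,None]
def cloud(n,d):
    K,R,t=cam(n);v,u=np.indices(d.shape)
    return ((np.stack([(u-K[0,2])/K[0,0]*d,(v-K[1,2])/K[1,1]*d,d],-1)-t)@R)
def proj(n,X):
    m=eyes.camera_model(n);return cv2.projectPoints(np.atleast_2d(np.asarray(X,float)),m["rvec"],m["tvec"],m["camera_matrix"],None)[0][:,0]
E
python3 - <<'E'
from h import *
D={n:np.load(n+"0.npz") for n in("top","side")}
approx={"top":[(201,212),(184,188),(168,164),(151,145)],"side":[(218,233),(186,232),(153,230),(124,229)]}
for n in D:
    P=cloud(n,D[n]["d"]);p=D[n]["p"];K,R,t=cam(n);print(n,"cam",-R.T@t)
    for u,v in approx[n]:
        w=np.zeros(p.shape[:2],bool);w[v-14:v+15,u-12:u+13]=1
        m=w&(P[...,2]>.088)&(P[...,2]<.108)&(D[n]["d"]>0)&(p.max(-1)<110)
        q=P[m];print(" cap",m.sum(),q.mean(0).round(4),((q.min(0)+q.max(0))/2).round(4),np.ptp(q,axis=0).round(3))
P=cloud("top",D["top"]["d"]);p=D["top"]["p"];print("table z",np.median(P[80:130,200:230,2]))
w=np.zeros(p.shape[:2],bool);w[125:275,315:410]=1
m=w&(P[...,2]>.035)&(P[...,2]<.06)&(p.min(-1)>110)
print("rack rim",m.sum(),np.percentile(P[m][:,2],[5,50,95]))
q=P[m][:,:2].astype(np.float32);print(cv2.minAreaRect(q))
vv,uu=np.nonzero(m);z=np.median(P[m][:,2]);print("ray",cv2.minAreaRect(plane("top",np.c_[uu,vv],.051)[:,:2].astype(np.float32)))
w2=w&(P[...,2]>.055);print("blank top",P[w2].mean(0),P[w2].max(0))
c=np.vstack([cv2.resize(p[120:280,125:245][:,:,::-1],None,fx=3.3,fy=3.3,interpolation=2)]);c2=cv2.resize(p[120:280,310:430][:,:,::-1],None,fx=3.3,fy=3.3,interpolation=2)
cv2.imwrite("pics/crop0.png",np.hstack([c,c2]))
E
```

```text
top cam [0.31646652 0.0116797  1.0339122 ]
 cap 136 [0.4665 0.1586 0.0986] [0.4669 0.1587 0.0956] [0.029 0.028 0.015]
 cap 134 [0.5176 0.1979 0.098 ] [0.5184 0.1992 0.0959] [0.029 0.028 0.015]
 cap 135 [0.572  0.2378 0.0982] [0.5733 0.2382 0.0956] [0.028 0.027 0.015]
 cap 146 [0.6146 0.2754 0.0983] [0.606  0.2675 0.0954] [0.05  0.05  0.015]
side cam [-0.21910977  0.6871342   0.72176726]
 cap 144 [0.4638 0.1612 0.0951] [0.4659 0.1596 0.0937] [0.028 0.028 0.011]
 cap 144 [0.5145 0.2007 0.095 ] [0.5164 0.1998 0.0944] [0.03  0.029 0.013]
 cap 136 [0.5695 0.2402 0.0953] [0.5728 0.238  0.0945] [0.032 0.029 0.012]
 cap 145 [0.6135 0.2796 0.0951] [0.6158 0.2781 0.0938] [0.031 0.027 0.011]
table z 0.0012446905176793414
rack rim 1277 [0.03776668 0.04443564 0.04818857]
((0.5137965083122253, -0.22219553589820862), (0.07052084058523178, 0.3286415934562683), 67.18594360351562)
ray ((0.5121166706085205, -0.21992576122283936), (0.0707123801112175, 0.32685670256614685), 67.21493530273438)
blank top [ 0.37781938 -0.13051875  0.28305002] [0.41165539 0.0116797  1.0339122 ]
```

View pics/crop0.png

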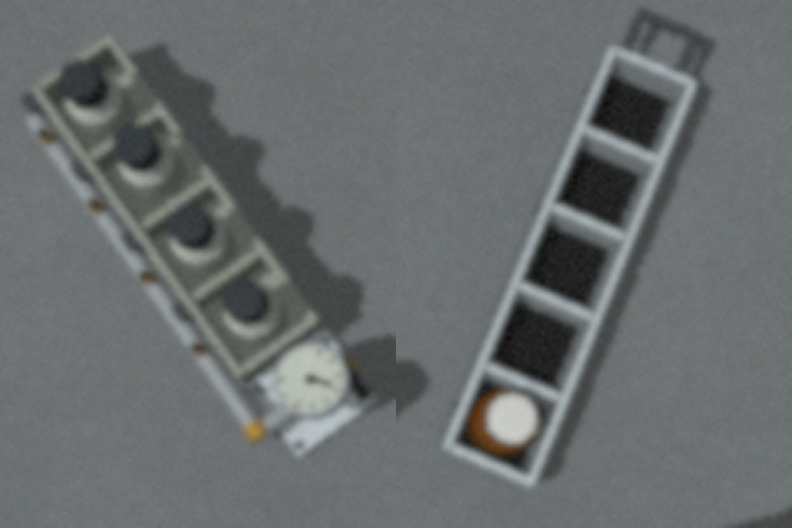

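The crop confirms the choice: four dark-capped bottles with the gauge beyond bottle_1, and four empty black cells with the handle at the top and the amber blank at the bottom. Next I'll write a helper that works out the shifts.

```bash
cat >go.py <<'E'
import sys
from h import *
from scipy.spatial.transform import Rotation as Ro
B={1:(.4662,.1590),2:(.5172,.1990),3:(.5720,.2380),4:(.6150,.2765)}
C={1:(.6313,-.2711),2:(.5723,-.2463),3:(.5133,-.2215),4:(.4543,-.1967)}
def delta(k,i,z,dx=0,dy=0):
    s=observe();x,y=(B if k=="b" else C)[i];yaw=np.deg2rad(38.3 if k=="b" else -22.8)
    q=np.asarray(s["tool_rot"]);R=Ro.from_quat(q[[1,2,3,0]])
    T=Ro.from_matrix(np.array([[np.cos(yaw),np.sin(yaw),0],[np.sin(yaw),-np.cos(yaw),0],[0,0,-1.]]))
    print(k,i,"t",round(s["t"],2),"shift",R.inv().apply(np.array([x+dx,y+dy,z])-s["tcp_pos"]).round(4),"turn",(R.inv()*T).as_rotvec().round(3))
if __name__=="__main__":
    for a in sys.argv[1:]: k,z=a.split(",");delta(k[0],int(k[1]),float(z))
E
python3 go.py b1,.2
python3 - <<'E'
from h import *
from go import B,C
p=np.load("top0.npz")["p"][:,:,::-1].copy();p=cv2.resize(p[110:290,110:430],None,fx=2.5,fy=2.5)
for D,z in((B,.098),(C,.009)):
    for u,v in proj("top",[(*x,z) for x in D.values()]): cv2.circle(p,(int((u+.5-110)*2.5),int((v+.5-110)*2.5)),3,(0,0,255),-1)
cv2.imwrite("pics/chk.png",p)
E
```

```text
b 1 t 0.1 shift [ 0.4925 -0.6226  0.0315] turn [-0.002 -0.    -0.337]
```

View pics/chk.png

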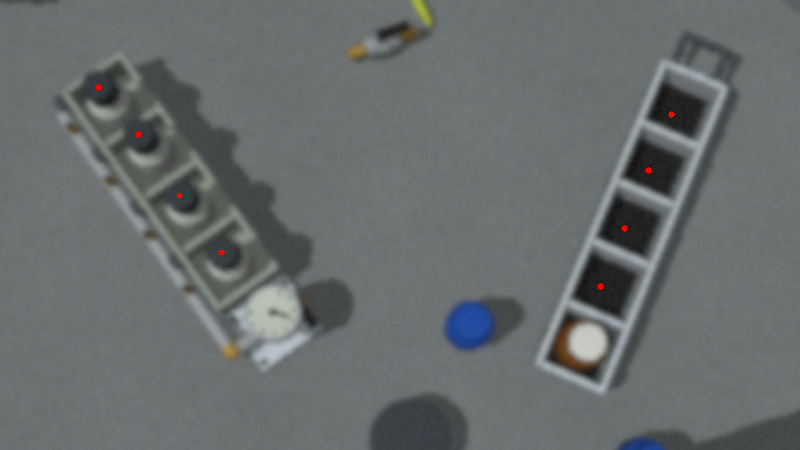

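The projected points sit on the caps and on the cell floors, once wall occlusion is allowed for. Now the first reach.

```bash
python3 -m jog '[[[0.03,-0.035,0,0,0,-0.05],[0.06,-0.075,0,0,0,-0.1],[0.09,-0.115,0,0,0,-0.15],[0.12,-0.155,0,0,0,-0.2],[0.15,-0.195,0,0,0,-0.25],[0.18,-0.235,0,0,0,-0.3],[0.21,-0.27,0,0,0,-0.337],[0.24,-0.31,0,0,0,-0.337],[0.27,-0.35,0,0,0,-0.337],[0.3,-0.39,0,0,0,-0.337],[0.33,-0.425,0.01,0,0,-0.337],[0.36,-0.46,0.01,0,0,-0.337],[0.39,-0.5,0.02,0,0,-0.337],[0.42,-0.54,0.02,0,0,-0.337],[0.45,-0.58,0.03,0,0,-0.337],[0.48,-0.61,0.031,0,0,-0.337],[0.4925,-0.6226,0.0315,-0.002,0,-0.337],[0.4925,-0.6226,0.0315,-0.002,0,-0.337],[0.4925,-0.6226,0.0315,-0.002,0,-0.337],[0.4925,-0.6226,0.0315,-0.002,0,-0.337]]]' 1; python3 go.py b1,.13 b1,.065
```

```text
t: 2.1
tcp_pos: [0.4656, 0.1571, 0.1994]
tool_rot: [0.001, 0.945, 0.328, -0.001]
ft_force: [1.0, 0.2, 0.2]
grip_width: 0.0854
b 1 t 2.1 shift [ 0.0018 -0.0012  0.0694] turn [ 0.002  0.002 -0.   ]
b 1 t 2.1 shift [ 0.0019 -0.0013  0.1344] turn [ 0.002  0.002 -0.   ]
```

```bash
python3 -m jog '[[[0.001,-0.001,0.02,0,0,0],[0.002,-0.001,0.04,0,0,0],[0.002,-0.001,0.06,0,0,0],[0.002,-0.001,0.08,0,0,0],[0.002,-0.001,0.095,0,0,0],[0.002,-0.001,0.11,0,0,0],[0.002,-0.001,0.12,0,0,0],[0.002,-0.001,0.128,0,0,0],[0.002,-0.001,0.134,0,0,0],[0.002,-0.001,0.134,0,0,0]]]'; python3 - <<'E'
from h import *
p,d=eyes.read_camera("side");c=cv2.resize(p[170:300,80:290][:,:,::-1],None,fx=3,fy=3)
cv2.imwrite("pics/s1.png",c)
E
python3 go.py b1,.065
```

```text
t: 3.1
tcp_pos: [0.4671, 0.1596, 0.0653]
tool_rot: [0.001, 0.945, 0.328, -0.0]
ft_force: [-0.1, 0.8, 0.2]
grip_width: 0.0854
b 1 t 3.15 shift [-0.0015 -0.0002  0.0008] turn [0.002 0.001 0.   ]
```

View pics/s1.png

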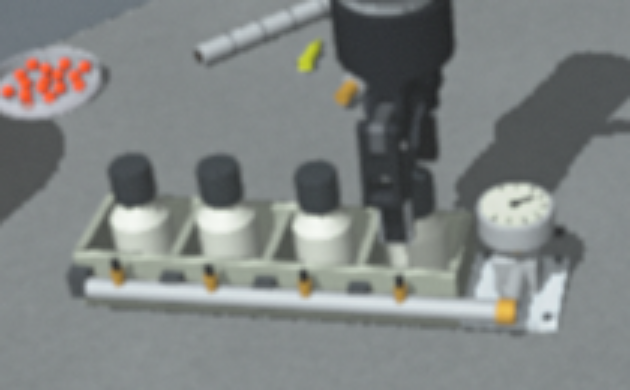

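The fingers straddle bottle_1 across the row at crop (395,210). They are clear of the tube, the gauge (515,215) and the neighbouring cap (317,185). Closing.

```bash
python3 -m jog '[[[-0.001,0,0,0,0,0],[-0.001,0,0,0,0,0],[-0.001,0,0,0,0,0],[-0.001,0,0,0,0,0],[-0.001,0,0,0,0,0],[-0.001,0,0,0,0,0],[-0.001,0,0,0,0,0],[-0.001,0,0,0,0,0]]]' 0; python3 -m jog '[[[0,0,0,0,0,0],[0,0,-0.005,0,0,0],[0,0,-0.015,0,0,0],[0,0,-0.03,0,0,0],[0,0,-0.05,0,0,0],[0,0,-0.07,0,0,0],[0,0,-0.09,0,0,0],[0,0,-0.105,0,0,0],[0,0,-0.115,0,0,0],[0,0,-0.12,0,0,0],[0,0,-0.12,0,0,0]]]'; python3 - <<'E'
from h import *
p,d=eyes.read_camera("side");c=cv2.resize(p[120:300,80:290][:,:,::-1],None,fx=3,fy=3)
cv2.imwrite("pics/s2.png",c)
E
python3 go.py c1,.185 c1,.068
```

```text
t: 3.95
tcp_pos: [0.4674, 0.1596, 0.0663]
tool_rot: [0.001, 0.945, 0.328, 0.001]
ft_force: [0.3, 1.0, 4.8]
grip_width: 0.0264
t: 5.05
tcp_pos: [0.4667, 0.1595, 0.1862]
tool_rot: [0.001, 0.945, 0.328, 0.0]
ft_force: [-0.1, -0.2, -0.5]
grip_width: 0.0265
c 1 t 5.1 shift [-0.1374  0.4401  0.0014] turn [ 0.002 -0.     1.067]
c 1 t 5.1 shift [-0.1373  0.4399  0.1184] turn [ 0.002 -0.     1.067]
```

View pics/s2.png

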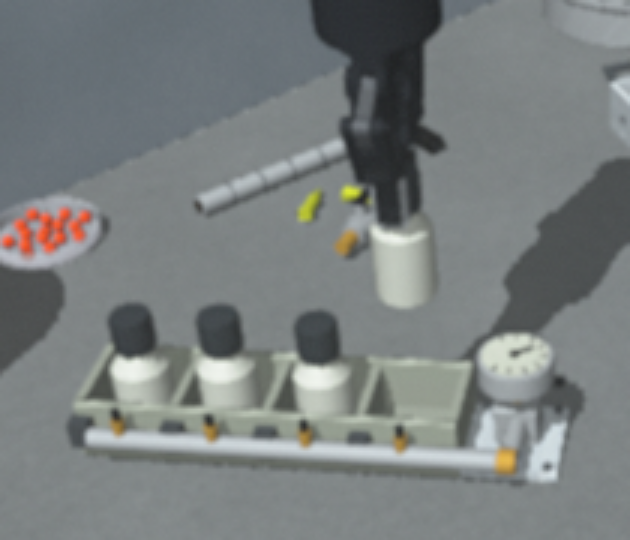

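Bottle_1 is held upright at crop (405,255) and lifted clear. Carrying it to cell_1.

```bash
python3 -m jog '[[[-0.003,0.01,0,0,0,0.02],[-0.009,0.03,0,0,0,0.07],[-0.018,0.058,0,0,0,0.14],[-0.027,0.087,0,0,0,0.21],[-0.037,0.117,0,0,0,0.285],[-0.046,0.147,0,0,0,0.36],[-0.055,0.177,0,0,0,0.43],[-0.065,0.207,0,0,0,0.505],[-0.074,0.237,0,0,0,0.58],[-0.083,0.267,0,0,0,0.65],[-0.093,0.297,0,0,0,0.725],[-0.102,0.327,0,0,0,0.8],[-0.111,0.357,0,0,0,0.87],[-0.12,0.385,0,0,0,0.94],[-0.128,0.41,0,0,0,1.0],[-0.134,0.43,0,0,0,1.045],[-0.1365,0.4375,0.001,0,0,1.063],[-0.1374,0.44,0.001,0,0,1.067],[-0.1374,0.44,0.001,0,0,1.067]]]'; python3 - <<'E'
from h import *
for n,(a,b,c,d) in {"top":(100,280,310,450),"side":(100,240,260,400)}.items():
    p,_=eyes.read_camera(n);cv2.imwrite(f"pics/{n}3.png",cv2.resize(p[a:b,c:d][:,:,::-1],(400,480)))
cv2.imwrite("pics/m3.png",np.hstack([cv2.imread("pics/top3.png"),cv2.imread("pics/side3.png")]))
E
python3 go.py c1,.12 c1,.071
```

```text
t: 7.0
tcp_pos: [0.6308, -0.2705, 0.1847]
tool_rot: [0.0, 0.98, -0.198, -0.0]
ft_force: [0.2, -1.0, 0.8]
grip_width: 0.0267
c 1 t 7.1 shift [0.0007 0.0011 0.0653] turn [ 0.001 -0.     0.001]
c 1 t 7.1 shift [0.0007 0.001  0.1143] turn [ 0.001 -0.     0.001]
```

View pics/m3.png

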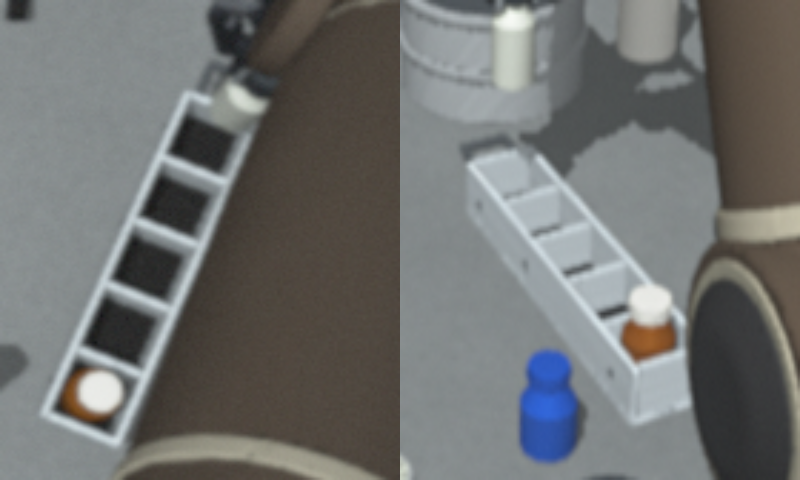

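The bottle hangs upright over cell_1, with the parallax expected at that height. Lowering it to about 10 mm above the pad, then easing down.

```bash
python3 -m jog '[[[0,0.001,0.005,0,0,0],[0.001,0.001,0.02,0,0,0],[0.001,0.001,0.035,0,0,0],[0.001,0.001,0.05,0,0,0],[0.001,0.001,0.065,0,0,0],[0.001,0.001,0.08,0,0,0],[0.001,0.001,0.092,0,0,0],[0.001,0.001,0.1,0,0,0],[0.001,0.001,0.104,0,0,0],[0.001,0.001,0.106,0,0,0],[0.001,0.001,0.108,0,0,0],[0.001,0.001,0.11,0,0,0],[0.001,0.001,0.112,0,0,0],[0.001,0.001,0.113,0,0,0],[0.001,0.001,0.113,0,0,0]]]'; python3 go.py c1,.069
```

```text
t: 8.6
tcp_pos: [0.6322, -0.2724, 0.0727]
tool_rot: [0.001, 0.98, -0.198, 0.001]
ft_force: [0.4, -1.2, -1.0]
grip_width: 0.0263
c 1 t 8.6 shift [-0.0013 -0.0008  0.0037] turn [ 0.001 -0.001 -0.   ]
```

```bash
python3 -m jog '[[[0,0,0.001,0,0,0],[-0.001,0,0.002,0,0,0],[-0.001,0,0.003,0,0,0],[-0.001,0,0.003,0,0,0]]]'; python3 -m jog '[[[0,0,0.001,0,0,0],[0,0,0.001,0,0,0]]]'
```

```text
t: 9.0
tcp_pos: [0.6312, -0.272, 0.0695]
tool_rot: [0.001, 0.98, -0.198, 0.001]
ft_force: [0.8, -0.3, -0.1]
grip_width: 0.0264
t: 9.2
tcp_pos: [0.6316, -0.2721, 0.0694]
tool_rot: [0.001, 0.98, -0.198, 0.001]
ft_force: [-0.5, 1.3, 1.9]
grip_width: 0.0266
```

```bash
python3 -m jog '[[[0,0,0.001,0,0,0],[0,0,0.001,0,0,0]]]'; python3 -m jog '[[[0,0,0.001,0,0,0],[0,0,0.001,0,0,0]]]'
```

```text
t: 9.4
tcp_pos: [0.6317, -0.2722, 0.0694]
tool_rot: [0.001, 0.98, -0.198, 0.001]
ft_force: [-2.8, 0.9, 7.6]
grip_width: 0.0264
t: 9.6
tcp_pos: [0.6319, -0.2723, 0.0694]
tool_rot: [0.001, 0.98, -0.198, 0.001]
ft_force: [-4.2, 1.5, 10.1]
grip_width: 0.0265
```

The pad took the bottle's weight at TCP z = 0.0694. Opening and rising.

```bash
python3 -m jog '[[[0,0,-0.002,0,0,0],[0,0,-0.002,0,0,0],[0,0,-0.002,0,0,0],[0,0,-0.002,0,0,0],[0,0,-0.002,0,0,0],[0,0,-0.002,0,0,0],[0,0,-0.005,0,0,0],[0,0,-0.02,0,0,0],[0,0,-0.05,0,0,0],[0,0,-0.09,0,0,0],[0,0,-0.12,0,0,0],[0,0,-0.12,0,0,0]]]' 1; python3 go.py b2,.19
```

```text
t: 10.8
tcp_pos: [0.6355, -0.2739, 0.1954]
tool_rot: [0.003, 0.98, -0.198, 0.007]
ft_force: [0.6, -0.2, 0.5]
grip_width: 0.0852
b 2 t 10.8 shift [-0.2924 -0.3901  0.    ] turn [ 0.01  -0.013 -1.067]
```

```bash
python3 -m jog '[[[-0.015,-0.02,0,0,0,-0.05],[-0.036,-0.048,0,0,0,-0.13],[-0.057,-0.076,0,0,0,-0.21],[-0.078,-0.104,0,0,0,-0.285],[-0.099,-0.132,0,0,0,-0.36],[-0.12,-0.16,0,0,0,-0.44],[-0.141,-0.188,0,0,0,-0.515],[-0.162,-0.216,0,0,0,-0.59],[-0.183,-0.244,0,0,0,-0.665],[-0.204,-0.272,0,0,0,-0.745],[-0.225,-0.3,0,0,0,-0.82],[-0.246,-0.328,0,0,0,-0.9],[-0.267,-0.356,0,0,0,-0.97],[-0.284,-0.379,0,0,0,-1.04],[-0.2924,-0.39,0,0,0,-1.067],[-0.2924,-0.39,0,0,0,-1.067],[-0.2924,-0.39,0,0,0,-1.067]]]'; python3 - <<'E'
from h import *
p,_=eyes.read_camera("top");cv2.imwrite("pics/t4.png",cv2.resize(p[110:280,110:430][:,:,::-1],None,fx=2.4,fy=2.4))
E
python3 go.py b2,.067
```

```text
t: 12.5
tcp_pos: [0.513, 0.2004, 0.1858]
tool_rot: [0.001, 0.945, 0.328, 0.0]
ft_force: [-1.1, -0.2, 0.0]
grip_width: 0.0852
b 2 t 12.55 shift [0.0026 0.0029 0.1188] turn [ 0.003  0.001 -0.001]
```

View pics/t4.png

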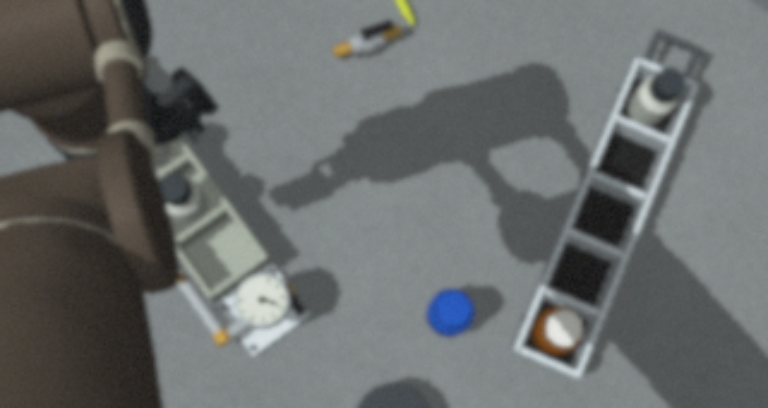

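Bottle_1 stands in cell_1 with its cap at crop (668,85), the blank is untouched at (562,328), and bottle_2's cap is at (178,190). Picking bottle_2.

```bash
python3 -m jog '[[[0.001,0.001,0.01,0,0,0],[0.002,0.002,0.03,0,0,0],[0.0026,0.003,0.05,0,0,0],[0.0026,0.003,0.07,0,0,0],[0.0026,0.003,0.09,0,0,0],[0.0026,0.003,0.105,0,0,0],[0.0026,0.003,0.114,0,0,0],[0.0026,0.003,0.119,0,0,0],[0.0026,0.003,0.119,0,0,0],[0.0026,0.003,0.119,0,0,0]]]'; python3 -m jog '[[[0,0,0,0,0,0],[0,0,0,0,0,0],[0,0,0,0,0,0],[0,0,0,0,0,0],[0,0,0,0,0,0],[0,0,0,0,0,0],[0,0,0,0,0,0],[0,0,0,0,0,0]]]' 0; python3 -m jog '[[[0,0,0,0,0,0],[0,0,-0.005,0,0,0],[0,0,-0.015,0,0,0],[0,0,-0.03,0,0,0],[0,0,-0.05,0,0,0],[0,0,-0.07,0,0,0],[0,0,-0.09,0,0,0],[0,0,-0.105,0,0,0],[0,0,-0.115,0,0,0],[0,0,-0.12,0,0,0],[0,0,-0.12,0,0,0],[0,0,-0.12,0,0,0]]]'; python3 go.py c2,.187
```

```text
t: 13.55
tcp_pos: [0.5176, 0.2003, 0.0674]
tool_rot: [0.001, 0.945, 0.328, 0.001]
ft_force: [0.9, -0.5, -0.2]
grip_width: 0.0853
t: 14.35
tcp_pos: [0.5173, 0.2002, 0.0672]
tool_rot: [0.001, 0.945, 0.328, 0.0]
ft_force: [-1.0, -0.4, 5.0]
grip_width: 0.0264
t: 15.55
tcp_pos: [0.5162, 0.2001, 0.1859]
tool_rot: [0.001, 0.945, 0.328, -0.001]
ft_force: [-0.7, 0.2, -0.8]
grip_width: 0.0264
c 2 t 15.55 shift [-2.328e-01  3.851e-01 -1.000e-04] turn [2.000e-03 1.000e-03 1.067e+00]
```

```bash
python3 -m jog '[[[-0.006,0.01,0,0,0,0.03],[-0.017,0.028,0,0,0,0.08],[-0.032,0.053,0,0,0,0.147],[-0.047,0.078,0,0,0,0.216],[-0.062,0.103,0,0,0,0.285],[-0.078,0.129,0,0,0,0.357],[-0.094,0.155,0,0,0,0.43],[-0.11,0.182,0,0,0,0.504],[-0.126,0.208,0,0,0,0.576],[-0.142,0.235,0,0,0,0.65],[-0.158,0.261,0,0,0,0.723],[-0.174,0.288,0,0,0,0.797],[-0.19,0.314,0,0,0,0.87],[-0.205,0.339,0,0,0,0.94],[-0.218,0.36,0,0,0,0.998],[-0.227,0.375,0,0,0,1.04],[-0.2315,0.383,0,0,0,1.062],[-0.2328,0.385,0,0,0,1.067],[-0.2328,0.385,0,0,0,1.067],[-0.2328,0.385,0,0,0,1.067]]]'; python3 go.py c2,.071
```

```text
t: 17.55
tcp_pos: [0.5727, -0.245, 0.1874]
tool_rot: [0.0, 0.98, -0.197, 0.0]
ft_force: [0.4, 0.4, -1.3]
grip_width: 0.0268
c 2 t 17.55 shift [0.     0.0013 0.1164] turn [ 0.001 -0.001  0.001]
```

```bash
python3 -m jog '[[[0,0.001,0.005,0,0,0],[0,0.001,0.02,0,0,0],[0,0.001,0.035,0,0,0],[0,0.001,0.05,0,0,0],[0,0.001,0.065,0,0,0],[0,0.001,0.08,0,0,0],[0,0.001,0.092,0,0,0],[0,0.001,0.1,0,0,0],[0,0.001,0.104,0,0,0],[0,0.001,0.108,0,0,0],[0,0.001,0.11,0,0,0],[0,0.001,0.112,0,0,0],[0,0.001,0.114,0,0,0],[0,0.001,0.1155,0,0,0],[0,0.001,0.117,0,0,0],[0,0.001,0.117,0,0,0]]]'; python3 -m jog '[[[0,0,0.0005,0,0,0],[0,0,0.001,0,0,0],[0,0,0.001,0,0,0]]]'
```

```text
t: 19.15
tcp_pos: [0.5725, -0.2471, 0.0704]
tool_rot: [0.001, 0.98, -0.198, 0.0]
ft_force: [0.2, -0.9, -1.7]
grip_width: 0.0266
t: 19.45
tcp_pos: [0.5729, -0.2473, 0.0702]
tool_rot: [0.001, 0.98, -0.198, 0.001]
ft_force: [-1.1, 0.4, 3.2]
grip_width: 0.0261
```

```bash
python3 -m jog '[[[0,0,0.001,0,0,0],[0,0,0.001,0,0,0]]]'; python3 -m jog '[[[0,0,-0.001,0,0,0],[0,0,-0.001,0,0,0],[0,0,-0.001,0,0,0],[0,0,-0.001,0,0,0],[0,0,-0.001,0,0,0],[0,0,-0.002,0,0,0],[0,0,-0.005,0,0,0],[0,0,-0.02,0,0,0],[0,0,-0.05,0,0,0],[0,0,-0.09,0,0,0],[0,0,-0.118,0,0,0],[0,0,-0.118,0,0,0],[0,0,-0.118,0,0,0]]]' 1; python3 go.py b3,.187
```

```text
t: 19.65
tcp_pos: [0.5731, -0.2474, 0.0702]
tool_rot: [0.001, 0.98, -0.198, 0.001]
ft_force: [-0.9, 0.7, 7.7]
grip_width: 0.0262
t: 20.95
tcp_pos: [0.5732, -0.2474, 0.1887]
tool_rot: [0.001, 0.98, -0.198, 0.002]
ft_force: [0.0, -1.2, 0.3]
grip_width: 0.0857
b 3 t 20.95 shift [-1.893e-01 -4.469e-01  1.000e-04] turn [ 0.004 -0.004 -1.067]
```

```bash
python3 -m jog '[[[-0.01,-0.023,0,0,0,-0.055],[-0.023,-0.054,0,0,0,-0.13],[-0.036,-0.085,0,0,0,-0.2],[-0.049,-0.116,0,0,0,-0.277],[-0.062,-0.147,0,0,0,-0.35],[-0.075,-0.178,0,0,0,-0.425],[-0.088,-0.209,0,0,0,-0.5],[-0.102,-0.24,0,0,0,-0.573],[-0.115,-0.271,0,0,0,-0.647],[-0.128,-0.302,0,0,0,-0.72],[-0.141,-0.333,0,0,0,-0.795],[-0.154,-0.364,0,0,0,-0.87],[-0.167,-0.395,0,0,0,-0.943],[-0.18,-0.425,0,0,0,-1.015],[-0.187,-0.441,0,0,0,-1.053],[-0.1893,-0.447,0,0,0,-1.067],[-0.1893,-0.447,0,0,0,-1.067],[-0.1893,-0.447,0,0,0,-1.067]]]'; python3 - <<'E'
from h import *
p,_=eyes.read_camera("side");cv2.imwrite("pics/s5.png",cv2.resize(p[120:300,80:400][:,:,::-1],None,fx=2.4,fy=2.4))
E
python3 go.py b3,.067
```

```text
t: 22.75
tcp_pos: [0.5712, 0.2372, 0.1853]
tool_rot: [0.001, 0.945, 0.328, -0.0]
ft_force: [0.2, -1.1, -0.7]
grip_width: 0.0853
b 3 t 22.8 shift [ 0.0013 -0.0006  0.1184] turn [ 0.002  0.001 -0.001]
```

View pics/s5.png

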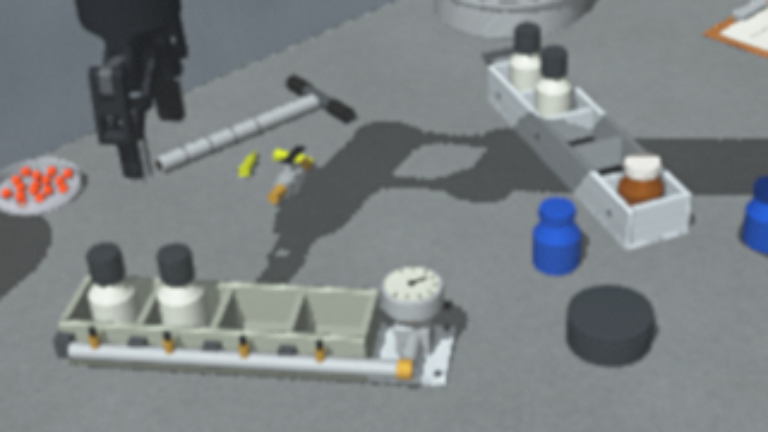

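Bottles 1 and 2 stand upright in cells 1 and 2 (crop (527,60) and (553,80)), and bottles 3 and 4 are undisturbed. Picking bottle_3.

```bash
python3 -m jog '[[[0.001,0,0.01,0,0,0],[0.001,0,0.03,0,0,0],[0.001,0,0.05,0,0,0],[0.001,0,0.07,0,0,0],[0.001,0,0.09,0,0,0],[0.001,0,0.105,0,0,0],[0.001,0,0.114,0,0,0],[0.001,0,0.1185,0,0,0],[0.001,0,0.1185,0,0,0],[0.001,0,0.1185,0,0,0]]]'; python3 -m jog '[[[0,0,0,0,0,0],[0,0,0,0,0,0],[0,0,0,0,0,0],[0,0,0,0,0,0],[0,0,0,0,0,0],[0,0,0,0,0,0],[0,0,0,0,0,0],[0,0,0,0,0,0]]]' 0; python3 -m jog '[[[0,0,0,0,0,0],[0,0,-0.005,0,0,0],[0,0,-0.015,0,0,0],[0,0,-0.03,0,0,0],[0,0,-0.05,0,0,0],[0,0,-0.07,0,0,0],[0,0,-0.09,0,0,0],[0,0,-0.105,0,0,0],[0,0,-0.115,0,0,0],[0,0,-0.12,0,0,0],[0,0,-0.12,0,0,0],[0,0,-0.12,0,0,0]]]'; python3 go.py c3,.187
```

```text
t: 23.8
tcp_pos: [0.573, 0.2391, 0.068]
tool_rot: [0.001, 0.945, 0.328, 0.001]
ft_force: [0.6, -0.2, 0.8]
grip_width: 0.0852
t: 24.6
tcp_pos: [0.5728, 0.239, 0.0678]
tool_rot: [0.001, 0.945, 0.328, 0.001]
ft_force: [1.1, -0.4, 4.3]
grip_width: 0.0267
t: 25.8
tcp_pos: [0.5715, 0.2388, 0.1863]
tool_rot: [0.001, 0.945, 0.328, -0.001]
ft_force: [-0.1, 0.6, -1.3]
grip_width: 0.0267
c 3 t 25.8 shift [-0.3311  0.3251  0.0004] turn [2.000e-03 1.000e-03 1.067e+00]
```

```bash
python3 -m jog '[[[-0.008,0.008,0,0,0,0.027],[-0.024,0.024,0,0,0,0.08],[-0.045,0.044,0,0,0,0.147],[-0.067,0.066,0,0,0,0.216],[-0.088,0.086,0,0,0,0.285],[-0.111,0.109,0,0,0,0.357],[-0.133,0.131,0,0,0,0.43],[-0.156,0.154,0,0,0,0.504],[-0.179,0.176,0,0,0,0.576],[-0.202,0.198,0,0,0,0.65],[-0.224,0.22,0,0,0,0.723],[-0.247,0.243,0,0,0,0.797],[-0.27,0.265,0,0,0,0.87],[-0.292,0.286,0,0,0,0.94],[-0.31,0.304,0,0,0,0.998],[-0.323,0.317,0,0,0,1.04],[-0.329,0.323,0,0,0,1.062],[-0.3311,0.3251,0,0,0,1.067],[-0.3311,0.3251,0,0,0,1.067],[-0.3311,0.3251,0,0,0,1.067]]]'; python3 go.py c3,.0708
```

```text
t: 27.8
tcp_pos: [0.5138, -0.2205, 0.1877]
tool_rot: [0.0, 0.98, -0.197, 0.0]
ft_force: [0.4, -0.4, -1.4]
grip_width: 0.0263
c 3 t 27.8 shift [-1.000e-04  1.000e-03  1.169e-01] turn [ 0.001 -0.001  0.001]
```

```bash
python3 -m jog '[[[0,0.001,0.005,0,0,0],[0,0.001,0.02,0,0,0],[0,0.001,0.035,0,0,0],[0,0.001,0.05,0,0,0],[0,0.001,0.065,0,0,0],[0,0.001,0.08,0,0,0],[0,0.001,0.092,0,0,0],[0,0.001,0.1,0,0,0],[0,0.001,0.104,0,0,0],[0,0.001,0.108,0,0,0],[0,0.001,0.11,0,0,0],[0,0.001,0.112,0,0,0],[0,0.001,0.114,0,0,0],[0,0.001,0.1155,0,0,0],[0,0.001,0.117,0,0,0],[0,0.001,0.117,0,0,0]]]'; python3 -m jog '[[[0,0,0.0005,0,0,0],[0,0,0.001,0,0,0],[0,0,0.001,0,0,0]]]'
```

```text
t: 29.4
tcp_pos: [0.5135, -0.2224, 0.0709]
tool_rot: [0.001, 0.98, -0.198, 0.001]
ft_force: [-0.3, 0.9, -1.1]
grip_width: 0.0263
t: 29.7
tcp_pos: [0.5139, -0.2226, 0.0707]
tool_rot: [0.001, 0.98, -0.198, 0.001]
ft_force: [-1.1, 1.2, 4.8]
grip_width: 0.0263
```

Contact at 4.8 N. Easing down 1 mm more, then releasing and going on to bottle_4.

```bash
python3 -m jog '[[[0,0,0.001,0,0,0],[0,0,0.001,0,0,0]]]'; python3 -m jog '[[[0,0,-0.001,0,0,0],[0,0,-0.001,0,0,0],[0,0,-0.001,0,0,0],[0,0,-0.001,0,0,0],[0,0,-0.001,0,0,0],[0,0,-0.002,0,0,0],[0,0,-0.005,0,0,0],[0,0,-0.02,0,0,0],[0,0,-0.05,0,0,0],[0,0,-0.09,0,0,0],[0,0,-0.118,0,0,0],[0,0,-0.118,0,0,0],[0,0,-0.118,0,0,0]]]' 1; python3 go.py b4,.187
```

```text
t: 29.9
tcp_pos: [0.5141, -0.2226, 0.0707]
tool_rot: [0.001, 0.98, -0.198, 0.001]
ft_force: [-2.8, 1.9, 10.3]
grip_width: 0.0264
t: 31.2
tcp_pos: [0.5142, -0.2226, 0.1889]
tool_rot: [0.001, 0.98, -0.198, 0.002]
ft_force: [-0.2, 0.1, 0.2]
grip_width: 0.0856
b 4 t 31.2 shift [-0.1006 -0.4991  0.0006] turn [ 0.004 -0.003 -1.067]
```

```bash
python3 -m jog '[[[-0.005,-0.025,0,0,0,-0.053],[-0.012,-0.06,0,0,0,-0.128],[-0.019,-0.095,0,0,0,-0.203],[-0.026,-0.13,0,0,0,-0.278],[-0.033,-0.165,0,0,0,-0.353],[-0.04,-0.2,0,0,0,-0.428],[-0.047,-0.235,0,0,0,-0.502],[-0.054,-0.27,0,0,0,-0.577],[-0.061,-0.305,0,0,0,-0.652],[-0.068,-0.34,0,0,0,-0.727],[-0.076,-0.375,0,0,0,-0.802],[-0.083,-0.41,0,0,0,-0.877],[-0.09,-0.445,0,0,0,-0.951],[-0.097,-0.48,0,0,0,-1.026],[-0.1,-0.495,0,0,0,-1.058],[-0.1006,-0.499,0,0,0,-1.067],[-0.1006,-0.499,0,0,0,-1.067],[-0.1006,-0.499,0,0,0,-1.067]]]'; python3 go.py b4,.067
```

```text
t: 33.0
tcp_pos: [0.6138, 0.2751, 0.1855]
tool_rot: [0.001, 0.945, 0.327, -0.001]
ft_force: [0.0, 0.2, -0.2]
grip_width: 0.0856
b 4 t 33.0 shift [ 0.0021 -0.0006  0.1185] turn [ 0.002  0.002 -0.001]
```

```bash
python3 -m jog '[[[0.001,0,0.01,0,0,0],[0.001,0,0.03,0,0,0],[0.001,0,0.05,0,0,0],[0.001,0,0.07,0,0,0],[0.001,0,0.09,0,0,0],[0.001,0,0.105,0,0,0],[0.001,0,0.114,0,0,0],[0.001,0,0.1185,0,0,0],[0.001,0,0.1185,0,0,0],[0.001,0,0.1185,0,0,0]]]'; python3 -m jog '[[[0,0,0,0,0,0],[0,0,0,0,0,0],[0,0,0,0,0,0],[0,0,0,0,0,0],[0,0,0,0,0,0],[0,0,0,0,0,0],[0,0,0,0,0,0],[0,0,0,0,0,0]]]' 0; python3 -m jog '[[[0,0,0,0,0,0],[0,0,-0.005,0,0,0],[0,0,-0.015,0,0,0],[0,0,-0.03,0,0,0],[0,0,-0.05,0,0,0],[0,0,-0.07,0,0,0],[0,0,-0.09,0,0,0],[0,0,-0.105,0,0,0],[0,0,-0.115,0,0,0],[0,0,-0.12,0,0,0],[0,0,-0.12,0,0,0],[0,0,-0.12,0,0,0]]]'; python3 go.py c4,.187
```

```text
t: 34.0
tcp_pos: [0.616, 0.2774, 0.0686]
tool_rot: [0.001, 0.945, 0.328, 0.001]
ft_force: [0.2, 0.8, 0.8]
grip_width: 0.0852
t: 34.8
tcp_pos: [0.6157, 0.2773, 0.0682]
tool_rot: [0.001, 0.945, 0.328, 0.001]
ft_force: [1.1, 0.2, 3.9]
grip_width: 0.026
t: 36.0
tcp_pos: [0.6144, 0.2771, 0.1868]
tool_rot: [0.001, 0.945, 0.328, -0.001]
ft_force: [-0.6, 0.7, -0.4]
grip_width: 0.0266
c 4 t 36.0 shift [-0.4195  0.2725  0.001 ] turn [2.000e-03 1.000e-03 1.067e+00]
```

```bash
python3 -m jog '[[[-0.01,0.007,0,0,0,0.027],[-0.03,0.02,0,0,0,0.08],[-0.057,0.037,0,0,0,0.147],[-0.085,0.055,0,0,0,0.216],[-0.112,0.073,0,0,0,0.285],[-0.14,0.091,0,0,0,0.357],[-0.169,0.11,0,0,0,0.43],[-0.198,0.129,0,0,0,0.504],[-0.226,0.147,0,0,0,0.576],[-0.255,0.166,0,0,0,0.65],[-0.284,0.185,0,0,0,0.723],[-0.313,0.203,0,0,0,0.797],[-0.342,0.222,0,0,0,0.87],[-0.369,0.24,0,0,0,0.94],[-0.392,0.255,0,0,0,0.998],[-0.409,0.266,0,0,0,1.04],[-0.4175,0.271,0,0,0,1.062],[-0.4195,0.2725,0,0,0,1.067],[-0.4195,0.2725,0,0,0,1.067],[-0.4195,0.2725,0,0,0,1.067]]]'; python3 go.py c4,.0712
```

```text
t: 38.0
tcp_pos: [0.4549, -0.1957, 0.1882]
tool_rot: [0.0, 0.98, -0.197, 0.0]
ft_force: [0.3, 0.6, -0.3]
grip_width: 0.0263
c 4 t 38.0 shift [-0.0003  0.0011  0.117 ] turn [ 0.001 -0.001  0.001]
```

```bash
python3 -m jog '[[[0,0.001,0.005,0,0,0],[0,0.001,0.02,0,0,0],[0,0.001,0.035,0,0,0],[0,0.001,0.05,0,0,0],[0,0.001,0.065,0,0,0],[0,0.001,0.08,0,0,0],[0,0.001,0.092,0,0,0],[0,0.001,0.1,0,0,0],[0,0.001,0.104,0,0,0],[0,0.001,0.108,0,0,0],[0,0.001,0.11,0,0,0],[0,0.001,0.112,0,0,0],[0,0.001,0.114,0,0,0],[0,0.001,0.1155,0,0,0],[0,0.001,0.117,0,0,0],[0,0.001,0.117,0,0,0]]]'; python3 -m jog '[[[0,0,0.0005,0,0,0],[0,0,0.001,0,0,0],[0,0,0.001,0,0,0]]]'
```

```text
t: 39.6
tcp_pos: [0.4546, -0.1976, 0.0713]
tool_rot: [0.001, 0.98, -0.198, 0.001]
ft_force: [0.4, 0.2, -0.6]
grip_width: 0.0265
t: 39.9
tcp_pos: [0.4549, -0.1978, 0.0712]
tool_rot: [0.001, 0.98, -0.198, 0.001]
ft_force: [-1.1, 0.6, 4.8]
grip_width: 0.0266
```

```bash
python3 -m jog '[[[0,0,0.001,0,0,0],[0,0,0.001,0,0,0]]]'; python3 -m jog '[[[0,0,-0.001,0,0,0],[0,0,-0.001,0,0,0],[0,0,-0.001,0,0,0],[0,0,-0.001,0,0,0],[0,0,-0.001,0,0,0],[0,0,-0.002,0,0,0],[0,0,-0.005,0,0,0],[0,0,-0.02,0,0,0],[0,0,-0.05,0,0,0],[0,0,-0.09,0,0,0],[0,0,-0.12,0,0,0],[0,-0.04,-0.13,0,0,0],[0,-0.08,-0.13,0,0,0],[0,-0.12,-0.13,0,0,0],[0,-0.16,-0.13,0,0,0],[0,-0.2,-0.13,0,0,0],[0,-0.24,-0.13,0,0,0],[0,-0.28,-0.13,0,0,0],[0,-0.28,-0.13,0,0,0]]]' 1
python3 - <<'E'
from h import *
from go import C
p,d=eyes.read_camera("top");P=cloud("top",d)
for i,c in C.items():
    w=(np.hypot(P[...,0]-c[0],P[...,1]-c[1])<.028)&(P[...,2]>.09)&(P[...,2]<.11)&(p.max(-1)<110)
    q=P[w];print(i,w.sum(),((q.min(0)+q.max(0))/2-np.r_[c,0]).round(4),q[:,2].max().round(4))
q,_=eyes.read_camera("side")
cv2.imwrite("pics/end.png",np.hstack([cv2.resize(a[:,:,::-1],(400,480)) for a in(p[110:290,310:460],q[100:280,260:410])]))
E
```

```text
t: 40.1
tcp_pos: [0.4551, -0.198, 0.0712]
tool_rot: [0.001, 0.98, -0.198, 0.001]
ft_force: [-4.2, 1.6, 11.9]
grip_width: 0.0264
t: 42.0
tcp_pos: [0.5647, 0.0648, 0.1996]
tool_rot: [-0.0, 0.981, -0.196, 0.002]
ft_force: [0.1, -0.5, 0.8]
grip_width: 0.0857
1 133 [0.0005 0.0009 0.098 ] 0.1059
2 128 [ 0.0006 -0.0009  0.0978] 0.1055
3 133 [0.0011 0.0007 0.0979] 0.1058
4 126 [ 0.0014 -0.0003  0.0985] 0.106
```

View pics/end.png

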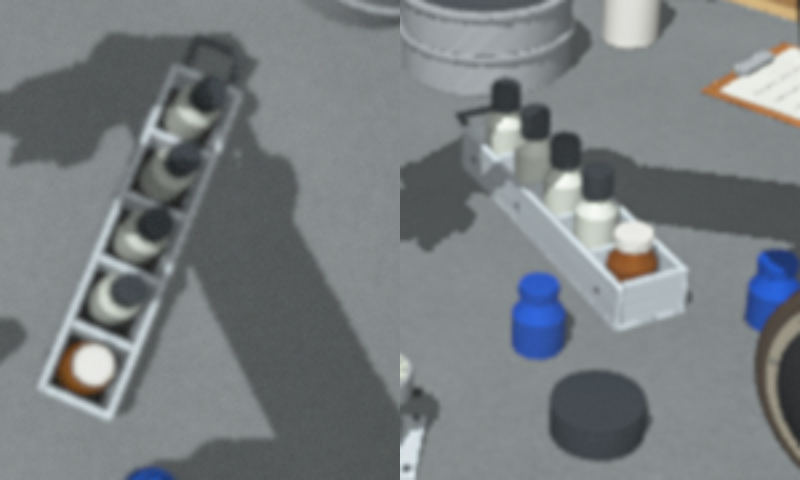

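All four bottles stand upright in cells 1 to 4, with caps down the row from crop (208,95) to (128,292). The blank is in place at (92,365), and the arm is clear. Handing in.

```bash
python3 -m jog '[[[0,0,0,0,0,0],[0,0,0,0,0,0],[0,0,0,0,0,0]]]'; python3 -c "from workcell import r; print(r.finish_job())"
```

```text
t: 42.4
tcp_pos: [0.5628, 0.0595, 0.1991]
tool_rot: [0.001, 0.98, -0.199, 0.001]
ft_force: [-0.8, -0.7, 0.8]
grip_width: 0.0855
the job is handed in; nothing more can be done
None
```

I moved all four bottles, cap-gripped, into cells 1 to 4 in order. Each was lowered until the wrist felt the pad (about 8–12 N), then released. I handed the job in with the clock at 42.4 s of the allowed 109 s.

- **Position:** The last depth check put every cap centre within 2 mm of its cell's computed centre, with consistent heights. That centre comes from my own fit to the first top picture.
- **Upright:** The final top and side pictures show all four bottles standing upright. I judged this by eye and did not compute tilt angles.
- **Blank and arm:** The pictures show the amber blank still in its cell (its position was not measured), and the open gripper had been moved well clear of the rack.
- **Failed or disagreeing checks:** None failed. My first depth estimate of the blank's height was spoiled by pixels with no reading, and I did not use it.

The hand-in reports no verdict, so the result is not confirmed beyond these checks.

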